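# Refit the crank of a washed bone mill and check that it drives

### The job

The bone mill has come back from the washer with its crank off. Refit the crank: turn it until its splined socket meshes with the drive spindle down inside the mill's collar, push it fully home, then wind the mill by the black grip for half a turn or more to check that the drive turns with it, and leave the crank on, let go, with the grip standing over the outlet chute. Leave the gallipot, the carton, the sample cup and the dropper bottle round the work where they stand.

Things in the scene. Friction and masses are not known exactly. Their poses are not given: they have to be found in the camera images.
- bone_mill: hand-cranked bone mill, steel on a grey base, heavy, does not move. Origin: under the centre of its base, on the vertical spindle axis; z up. -x is its front, where an open outlet chute sticks out (to 87 mm from the axis, 40 mm high). Base slab 150 (x) x 124 (y) x 16 mm, round housing 100 mm wide and 54 mm high; a feed tube leans out on the +y side (to 80 mm from the axis, 78 mm high).
- mill_rim (a point): centre of the rim of the mill's upright guard collar, on the spindle axis, 94 mm above the worktop; collar 71 mm outside, 62 mm inside diameter. The spindle stands down inside it, so there is no room for fingers round the crank's barrel while the crank goes home.
- drive (a joint): angle of the mill's drive spindle in the mill, rad, positive anticlockwise from above; turns more than a turn either way, with a steady friction of 0.12 N m, and stays where it is left. At 0 a spindle tooth and the red dot point along the mill's +x.
- drive_seat (a point): centre of the spindle's flat round seat (52 mm wide, 60 mm above the worktop, turns with it); z up, x through a tooth and the red dot. On it stand six straight brass teeth, 60 degrees apart, 5 mm wide, 27 mm over the tips, 20 mm over the roots, pointed on top, 14 mm high, and in the middle a plain pilot nose 18 mm wide, 24 mm high.
- drive_dot (a point): small red dot on the seat, 23 mm from the spindle axis, in line with one tooth; turns with the spindle
- crank: loose crank, about 0.35 kg; starts on its side, axis level 20 mm above the worktop, knurled boss end roughly towards the robot. Origin: centre of its socket's mouth. x: along the axis, mouth to boss (up when fitted); y: along the arm. Barrel 40 mm in diameter, x = 0 to 56 mm; arm 16 mm wide, x = 44 to 56 mm. Stands steadily upright on its mouth; centre of mass about 6 mm off the axis.
- crank_mouth (a point): the crank's origin again: mouth of its socket, 26 mm deep, 30 mm bore, with six keys 60 degrees apart, 3.6 mm wide, 22 mm between oppopoint tips, 2 to 21 mm deep; one key lies in line with the arm. It meshes with the arm midway between two spindle teeth, any of six ways, with 0.13 rad of play either way. Unmeshed it stops about 11 mm short; home, the mouth lies on the seat.
- crank_boss (a point): middle of the crank's round knurled boss, on the axis, 62 mm from the mouth; boss 22 mm in diameter and 12 mm high, on the flat top of barrel and arm (56 mm from the mouth)
- crank_knob (a point): middle of the black plastic grip on the end of the crank arm, 70 mm off the crank's axis and 80 mm from the mouth's plane; the grip is 42 mm long (56 to 98 mm from that plane), 22 mm thick, parallel to the axis, and spins freely on its pin, so the crank swings if held by it
- gallipot: steel bowl, 74 mm wide, 34 mm high, origin under its centre; leave alone
- blade_box: small white and orange carton, 48 (x) x 92 (y) x 43 mm, origin under its centre; leave alone
- sample_cup: white sample cup with red screw lid, 69 mm wide, 78 mm high, origin under its centre; leave alone
- dropper: small amber dropper bottle, 34 mm wide, 102 mm high, origin under its centre; leave alone

How it is judged (in metres and radians):
On the way, in this order (a step that is already met when the one before it is completed fails the run):
1. the crank is meshed and fully home on the spindle (z of crank in the frame of drive_seat below 0.003 m and horizontal distance between crank and drive_seat below 0.004 m and angle between crank's own x axis and vertical below 0.08 rad), for 0.2 s.
2. with the crank home, the spindle has turned by more than about 120 degrees from where it stood at the start (all of step 1 and distance of drive_dot from where it was at the start of the episode above 0.04 m), for 0.1 s.
At the end, for the whole second after the job is handed in: the crank's mouth is within 3 mm of the seat and 4 mm of the spindle axis, upright within 0.08 rad, at rest, with the black grip over the front of the mill (more than 56 mm in front of the spindle axis, that is within about 37 degrees of the chute's direction) (all of step 1 and x of crank_knob in the frame of bone_mill below -0.056 m and linear speed of crank below 0.02 m/s); the robot touches nothing.
It fails at once if the gallipot is shifted by more than 25 mm or tipped (distance of gallipot from where it was at the start of the episode above 0.025 m or angle between gallipot's own z axis and vertical above 0.4 rad).
It fails at once if the blade box is shifted by more than 25 mm or tipped (distance of blade_box from where it was at the start of the episode above 0.025 m or angle between blade_box's own z axis and vertical above 0.4 rad).
It fails at once if the sample cup is shifted by more than 25 mm or tipped (distance of sample_cup from where it was at the start of the episode above 0.025 m or angle between sample_cup's own z axis and vertical above 0.4 rad).
It fails at once if the dropper is shifted by more than 25 mm or tipped (distance of dropper from where it was at the start of the episode above 0.025 m or angle between dropper's own z axis and vertical above 0.4 rad).
It also fails if it takes over 72 s, if anything falls off the work surface, if the arm or the gripper's body presses on something with over 40 N, if the wrist force passes 120 N, or if a joint passes its speed limit or range.

### The arm

A 6-joint arm with a two-finger parallel gripper is mounted at the origin on a cart in front of the work surface, level with it; the furniture and walls round the work are solid. World frame = base frame: x ahead of the robot, y to its left, z up, the work surface at z = 0. Lengths are in mm, angles in rad, forces in N, time in s.
With the tool pointing down it reaches from about 350 to 775 mm from the base axis. Payload 7.3 kg.
Tool frame: the origin (TCP) lies on the mounting face of the last link; the fingertips stand 178 mm ahead of it and the grasp point (between the pads) lies 159 mm ahead of it; z points along the fingers, y is the line along which they close (so a half turn about z gives the same grasp; the last joint's range is limited). The gripper opens to 92 mm and grips with 3 to 60 N. Pads are 19 mm wide; open, the fingers measure 130 mm over their backs; the gripper's body (75 mm by 190 mm) begins 47 mm behind the grasp point.
Start: joints at [1.033, 0.342, 1.524, -0, 1.275, -0.146], TCP at [200.452, 485.229, 404.741] pointing down, gripper open.
Joint ranges: [-2.53, 2.53], [-0.77, 2.02], [0.04, 2.7], [-1, 4.14], [0.28, 2.66], [-3.11, 3.11]. Speed limits (rad/s): [2.57, 2.57, 3.14, 3.14, 3.14, 3.14].

### API

Orientations are given as [roll, pitch, yaw] about the fixed x, y, z axes, in that order (R = Rz(yaw) Ry(pitch) Rx(roll)).
In Python, from plant import bot gives the robot as it stands.
- The arm moves only by the shell command python3 shift.py 'ROWS'. ROWS is a JSON list of rows, 1 to 5 of them, each of 5 numbers: the finger opening in mm, then dx, dy, dz in mm, then a turn about the tool's z in rad; each row is the pose to reach, as a shift and turn from the pose commanded when the command began, along the tool's axes at that moment; what a row does not reach only later rows make up. A row lasts 1/8 s, in which the tool goes at most 62.5 mm and 0.188 rad, less where a joint would pass 70% of its speed; a pose out of reach is approached as far as the arm can. The fingers move at their own pace and stop on an object; the grip force is fixed at half the most. Time passes only in rows, so rows that do not move let the fingers close. It prints the time, the measured TCP pose, the force, the opening and the grip force at its end.
- bot.get_obs(): the state, without advancing time (a new reading comes with each control period).
- bot.capture(name): name is "scene" or "top" or "wrist"; returns a dict with "color" (400x640x3 uint8, red, green, blue), "K" (3x3 intrinsics, pixels), "k1" (the pictures are not rectified: a ray, as slopes to the right and down, at radius r is drawn at 1 + k1 r^2 times it, then the intrinsics apply), "R" (3x3) and "t" (3): a world point X has camera coordinates R X + t. Camera axes: x right, y down, z forward; pixel columns grow to the right and rows downward; lengths in mm; the calibration is good to about 2 mm. A picture is of the moment at which its call begins. There is no depth.
- bot.close_job(): hands the job in; it is judged then, once.
The state is a dict: "time": time; "joint_positions": joint angles; "dq": joint speeds; "tau": joint torques, N m; "tool_pos": TCP position; "tcp_rot": TCP orientation; "contact_force": force on the tool from outside, world axes, zero at the start; "moment": the same for the moment, N m; "grip_width": finger opening in mm; "finger_force": force on a finger pad.
Only numpy, scipy, OpenCV 4.12 (cv2) and the standard library are available. Lean on these libraries where they do the work, as an engineer would, in place of code of your own. Each camera call takes 0.05 s, during which the arm holds its last target. There are 200 camera calls.

## Working session

There is one attempt and no reset: what is moved stays moved. The work goes in short steps, Python scripts to look and compute and a shell command to move; the robot and the scene stay as the last step left them, time stands still between calls to the robot, and variables do not carry over. Pictures are saved under pics/ and viewed, at most 10 in all, crops included, and the job is handed in when it is done.

```bash
ls; mkdir -p pics; python3 - <<'E'
from plant import bot
import cv2,json
o=bot.get_obs();print({k:o[k] for k in o})
for n in ["scene","top"]:
    c=bot.capture(n);cv2.imwrite(f"pics/{n}0.png",c["color"][:,:,::-1])
    print(n,c["K"],c["k1"],c["R"],c["t"])
E
```

```text
pics
plant.py
shift.py
{'time': 0.0, 'joint_positions': array([ 1.03297439e+00,  3.42769132e-01,  1.52500965e+00,  8.55543540e-06,
        1.27543053e+00, -1.46005880e-01]), 'dq': array([-0.0002094 ,  0.00150068, -0.00093845, -0.00067536, -0.00100269,
        0.0003828 ]), 'tau': array([-1.45113434e-03, -4.31243384e+01, -2.44214219e+01,  7.14876596e-02,
        5.58739551e-02, -1.36021331e-04]), 'tool_pos': array([200.39477296, 485.10964149, 404.02323343]), 'tcp_rot': array([-3.13999439e+00, -2.43297440e-04,  2.74977391e+00]), 'contact_force': array([-0.72365252, -0.05585062, -0.64886024]), 'moment': array([ 0.0152513 ,  0.00784624, -0.03087627]), 'finger_force': 0.0, 'grip_width': 91.80528222131004}
scene [[395.50485469   0.         323.23201717]
 [  0.         395.50485469 200.7610215 ]
 [  0.           0.           1.        ]] -0.09720666261724428 [[ 0.74298133 -0.66917917 -0.01334099]
 [-0.28737407 -0.30093947 -0.90931379]
 [ 0.60447902  0.67943703 -0.41589715]] [-411.34862376  236.79064482  789.59790972]
top [[472.33470192   0.         319.89381217]
 [  0.         472.33470192 201.88516225]
 [  0.           0.           1.        ]] 0.03659228454169654 [[-0.02108533 -0.99939368 -0.02770718]
 [-0.99756907  0.02287174 -0.06582421]
 [ 0.06641801  0.0262519  -0.99744648]] [  43.36269771  565.88590299 1242.66873925]
```

View pics/scene0.png

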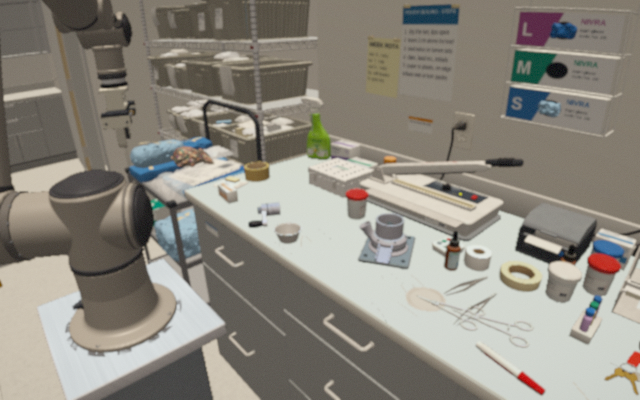

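View pics/top0.png

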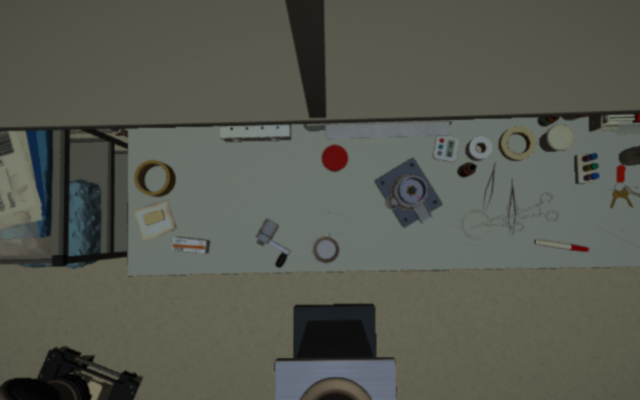

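The scene picture shows the crank lying left of the gallipot and the mill in the middle. In the top picture the crank barrel is at about (267,232), its grip at (282,258), the mill at (409,190), the gallipot at (326,249) and the cup at (335,157).

```bash
cat > h.py <<'E'
import numpy as np,cv2
from plant import bot
from scipy.optimize import fsolve
def ray(c,u,v):
    K=c["K"];d=np.array([(u-K[0,2])/K[0,0],(v-K[1,2])/K[1,1]])
    s=d.copy()
    for _ in range(20): s=d/(1+c["k1"]*(s@s))
    R=np.array(c["R"]);return -R.T@c["t"],R.T@np.r_[s,1]
def at(c,u,v,z):
    o,d=ray(c,u,v);return (o+d*(z-o[2])/d[2]).round(1)
def px(c,X):
    p=np.array(c["R"])@X+c["t"];s=p[:2]/p[2];s=s*(1+c["k1"]*(s@s))
    return (s*[c["K"][0,0],c["K"][1,1]]+c["K"][:2,2]).round(1)
def crop(c,name,x0,y0,w,h,f):
    im=c["color"][y0:y0+h,x0:x0+w,::-1]
    cv2.imwrite(f"pics/{name}.png",cv2.resize(im,None,fx=f,fy=f,interpolation=cv2.INTER_CUBIC))
E
python3 - <<'E'
from h import *
c=bot.capture("top")
a=c["color"][:,:,::-1]
A=cv2.resize(a[215:275,245:345],None,fx=8,fy=8,interpolation=cv2.INTER_CUBIC)[:,:400*2]
B=cv2.resize(a[150:235,370:450],None,fx=7,fy=7,interpolation=cv2.INTER_CUBIC)
cv2.imwrite("pics/a.png",np.clip(A*1.6,0,255));cv2.imwrite("pics/b.png",np.clip(B*1.6,0,255))
for n,u,v,z in [("mouth",263,241,20),("knob",282,258,20),("mill",410,189,94),("gp",326,249,34),("cup",335,157,78),("drop",466,170,100),("box",190,245,43)]: print(n,at(c,u,v,z))
E
```

```text
(no output)
```

View pics/a.png

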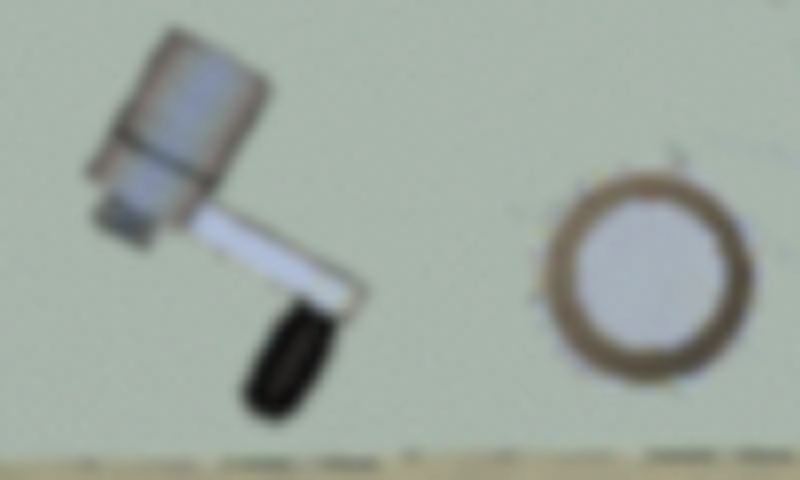

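View pics/b.png

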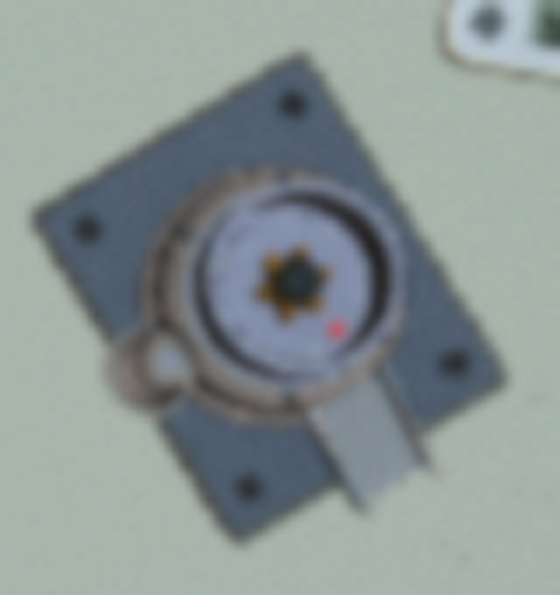

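Crop a: mouth end centre about (222,57), boss outer end about (123,231), grip from (320,312) to (268,412), arm to the lower right. Crop b: spindle centre at about (293,283), red dot at (337,330), chute towards the lower right, ending around (395,490).

```bash
python3 - <<'E'
from h import *
c=bot.capture("top")
A=lambda u,v,z:at(c,245+(u+.5)/8-.5,215+(v+.5)/8-.5,z)
B=lambda u,v,z:at(c,370+(u+.5)/7-.5,150+(v+.5)/7-.5,z)
m=A(222,57,20);b=A(123,231,20);k0=A(318,312,11);k1=A(268,412,11)
d=b-m;n=np.linalg.norm(d);print("mouth",m,"bossend",b,n,"(68)",np.degrees(np.arctan2(d[1],d[0])),"boss mid",m+d*62/n)
dk=k1-k0;print("knob",k0,k1,np.linalg.norm(dk),np.degrees(np.arctan2(dk[1],dk[0])))
co=np.array([B(*p,16) for p in[(303,52),(35,215),(240,545),(508,380)]]);print(co, co.mean(0))
f=(co[2]+co[3]-co[0]-co[1])/2;print("front",np.linalg.norm(f),np.degrees(np.arctan2(f[1],f[0]))%360, np.linalg.norm(co[2]-co[3]))
s=B(293,283,84);dt=B(337,330,60);s2=B(293,283,74);print("nose",s,s2,"dot",dt)
e=dt-co.mean(0);print(e,np.degrees(np.arctan2(e[1],e[0]))%360,np.hypot(*e[:2]))
print("rim L/R/T/B",B(193,285,94),B(407,275,94),B(300,172,94))
E
```

```text
mouth [516.6 159.   20. ] bossend [459.5 192.8  20. ] 66.35397501280539 (68) 149.37684502019047 boss mid [463.24675328 190.58213204  20.        ]
knob [431.  129.2  11. ] [398.2 146.4  11. ] 37.03619850902629 152.32792177724122
[[ 681.6 -220.4   16. ]
 [ 621.5 -116.6   16. ]
 [ 493.9 -190.3   16. ]
 [ 554.2 -293.2   16. ]] [ 587.8   -205.125   16.   ]
front 147.0435734739877 209.87778986804818 119.26650829130533
nose [ 587.1 -202.3   84. ] [ 588.  -203.9   74. ] dot [ 571.5 -221.7   60. ]
[-16.3   -16.575  44.   ] 225.47926910638978 23.246948724510023
rim L/R/T/B [ 586.4 -165.1   94. ] [ 588.1 -241.    94. ] [ 626.  -204.4   94. ]
```

```bash
cat >> h.py <<'E'
def go(x,y,z,yaw=None):
    o=bot.get_obs();p=o["tool_pos"];w=o["tcp_rot"][2];d=np.array([x,y,z])-p
    t=0 if yaw is None else (w-yaw+np.pi)%(2*np.pi)-np.pi
    print("dx %.1f dy %.1f dz %.1f turn %.3f |%.0f|"%(d[0]*np.cos(w)+d[1]*np.sin(w),d[0]*np.sin(w)-d[1]*np.cos(w),-d[2],t,np.linalg.norm(d)))
E
python3 shift.py '[[46,-60,-30,10,0],[46,-115,-56,20,0],[46,-165,-81,35,0.07],[46,-215,-106,50,0.14],[46,-260,-128,60,0.143]]' && python3 - <<'E'
from h import *
go(457.6,193.9,330,2.607)
E
```

```text
time: 0.82
tool_pos: [392.8, 265.9, 344.1]
tcp_rot: [-3.141, -0.0, 2.605]
contact_force: [0.2, 0.6, 0.6]
grip_width: 47.9
finger_force: 0.0
dx -92.5 dy -28.8 dz 14.1 turn -0.002 |98|
```

```bash
python3 shift.py '[[46,-46,-14,7,0],[46,-92.5,-28.8,14,0],[46,-92.5,-28.8,14,0]]' && python3 - <<'E'
from h import *
c=bot.capture("wrist");cv2.imwrite("pics/w1.png",c["color"][:,:,::-1])
go(457.6,193.9,193,2.607)
for X in [[463.2,190.6,20],[516.6,159,20]]:print(px(c,np.array(X)))
E
```

```text
time: 1.2
tool_pos: [458.4, 193.5, 330.0]
tcp_rot: [-3.141, -0.0, 2.602]
contact_force: [-1.0, -0.4, 0.5]
grip_width: 46.0
finger_force: 0.0
dx -0.6 dy -0.6 dz 137.2 turn -0.003 |137|
[323.8 199.2]
[324.  258.7]
```

View pics/w1.png

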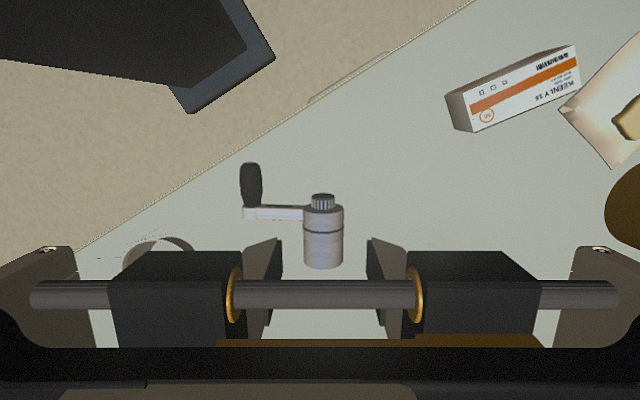

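The wrist picture shows the boss at about (322,201) between the fingers' lines, and the barrel straight down to (323,263). This agrees within 2 mm of the projection, so I descend to tips at z = 15 and close.

```bash
python3 shift.py '[[46,-0.6,-1,50,0],[46,-0.6,-1,95,0],[46,-0.6,-1,125,0],[46,-0.6,-1,137,0],[46,-0.6,-1,137,0]]' && python3 shift.py '[[10,0,0,0,0],[10,0,0,0,0],[10,0,0,0,0],[10,0,0,0,0],[10,0,0,0,0]]'
```

```text
time: 1.88
tool_pos: [456.5, 195.2, 193.8]
tcp_rot: [-3.141, -0.001, 2.608]
contact_force: [0.3, 0.3, 0.1]
grip_width: 45.9
finger_force: 0.0
time: 2.5
tool_pos: [456.9, 194.6, 194.2]
tcp_rot: [3.141, 0.0, 2.607]
contact_force: [-2.2, 0.2, 6.5]
grip_width: 20.4
finger_force: 30.0
```

```bash
python3 shift.py '[[10,0,0,-15,0],[10,0,0,-35,0],[10,0,0,-60,0],[10,0,0,-85,0],[10,0,0,-85,0]]' && python3 - <<'E'
from h import *
c=bot.capture("wrist");cv2.imwrite("pics/w2.png",c["color"][60:,:,::-1])
E
```

```text
time: 3.12
tool_pos: [457.2, 194.7, 280.5]
tcp_rot: [3.139, 0.003, 2.607]
contact_force: [0.1, 0.6, -5.3]
grip_width: 20.5
finger_force: 30.0
```

View pics/w2.png

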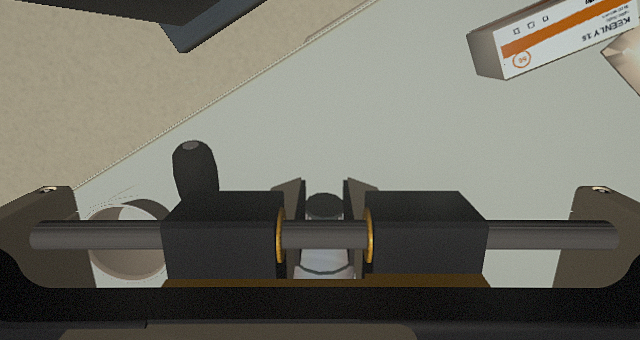

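The picture shows the crank held by the boss and partly swung: boss face at about (324,257), grip end at (193,206), barrel below. I fit the tilt from these.

```bash
cat >> h.py <<'E'
def tilt(c,knob,boss,yaw,boss0):
    h=np.array([np.cos(yaw),np.sin(yaw),0]);a=np.array([np.sin(yaw),-np.cos(yaw),0])*-1
    for th in np.radians(np.arange(-20,111,10)):
        X=h*np.sin(th)+np.array([0,0,np.cos(th)])   # crank axis, th = lean from vertical
        print(int(round(np.degrees(th))),"knob",px(c,boss0+X*36+a*70)-knob,"bossface",px(c,boss0+X*6)-boss,"mouth",px(c,boss0-X*62))
E
python3 - <<'E'
from h import *
c=bot.capture("wrist");o=bot.get_obs();p=o["tool_pos"];w=o["tcp_rot"][2]
h=np.array([np.cos(w),np.sin(w),0])
tilt(c,[193,206],[324,257],w,p+[0,0,-173]-h*6.5)
print(px(c,p+[0,0,-178]-h*6.5))
E
```

```text
-20 knob [-29.1 126.1] bossface [-1.5 21.4] mouth [322.8 201.1]
-10 knob [-32.9 116.8] bossface [-1.5 19.9] mouth [322.8 214.1]
0 knob [-35.6 105.1] bossface [-1.5 18.2] mouth [322.8 227.8]
10 knob [-37.2  91.4] bossface [-1.5 16.3] mouth [322.8 242.1]
20 knob [-37.3  76.6] bossface [-1.5 14.3] mouth [322.8 256.8]
30 knob [-36.1  61.4] bossface [-1.5 12.2] mouth [322.8 271.9]
40 knob [-33.7  46.6] bossface [-1.5 10.2] mouth [322.8 287.3]
50 knob [-30.1  32.9] bossface [-1.5  8.2] mouth [322.8 302.9]
60 knob [-25.7  21. ] bossface [-1.5  6.4] mouth [322.7 318.6]
70 knob [-20.7  11.4] bossface [-1.5  4.8] mouth [322.7 334.2]
80 knob [-15.4   4. ] bossface [-1.5  3.4] mouth [322.6 349.5]
90 knob [-10.   -0.8] bossface [-1.5  2.4] mouth [322.6 364.1]
100 knob [-4.7 -3.3] bossface [-1.5  1.6] mouth [322.5 377.8]
110 knob [ 0.2 -3.6] bossface [-1.5  1.2] mouth [322.4 389.8]
[322.6 265.1]
```

The crank is still lying level in the grip, because friction holds it. I'll lower it to a safe height and ease the grip slightly so that it swings down under its own weight.

```bash
python3 shift.py '[[10,0,0,15,0],[10,0,0,30,0],[10,0,0,32,0],[19,0,0,32,0],[19.5,0,0,32,0]]' && python3 shift.py '[[20,0,0,0,0],[20,0,0,0,0]]' && python3 shift.py '[[20.3,0,0,0,0],[20.3,0,0,0,0]]'; python3 - <<'E'
from h import *
c=bot.capture("wrist");cv2.imwrite("pics/w3.png",c["color"][60:,:,::-1])
E
```

```text
time: 3.85
tool_pos: [457.0, 194.6, 247.0]
tcp_rot: [3.141, 0.0, 2.607]
contact_force: [0.3, 0.5, -4.1]
grip_width: 20.0
finger_force: 30.0
time: 4.1
tool_pos: [456.8, 194.6, 247.0]
tcp_rot: [3.141, 0.0, 2.607]
contact_force: [0.6, 0.1, -4.1]
grip_width: 20.6
finger_force: 28.1
time: 4.35
tool_pos: [456.8, 194.6, 246.8]
tcp_rot: [3.141, 0.0, 2.607]
contact_force: [-0.2, 0.1, -4.3]
grip_width: 20.4
finger_force: 21.9
```

```bash
python3 shift.py '[[20.6,0,0,0,0],[20.6,0,0,0,0]]' | egrep "grip|fing|contact"; python3 shift.py '[[20.8,0,0,0,0],[20.8,0,0,0,0]]'| egrep "grip|fing|contact"; python3 - <<'E'
from h import *
c=bot.capture("wrist");cv2.imwrite("pics/w3.png",c["color"][60:,:,::-1])
E
```

```text
contact_force: [-0.8, -0.3, -3.5]
grip_width: 20.6
finger_force: 16.0
contact_force: [0.7, -0.1, -3.0]
grip_width: 20.9
finger_force: 12.9
```

View pics/w3.png

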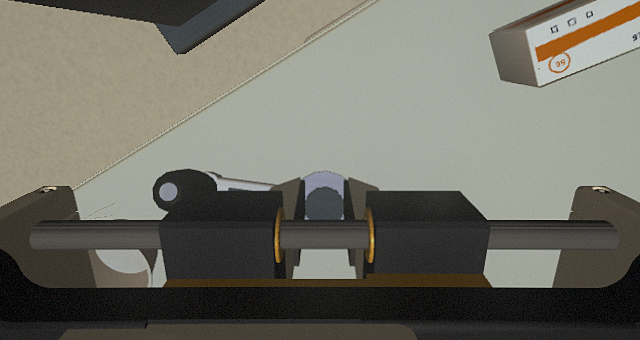

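It has swung: the boss face is now at (325,263), the grip end at (168,252), and the barrel hangs down.

```bash
python3 - <<'E'
from h import *
c=bot.capture("wrist");o=bot.get_obs();p=o["tool_pos"];w=o["tcp_rot"][2]
h=np.array([np.cos(w),np.sin(w),0]);print(p,o["grip_width"])
tilt(c,[168,252],[325,263],w,p+[0,0,-173]-h*6.5)
E
```

```text
[456.78226538 194.57804189 246.73735537] 20.634855547680196
-20 knob [-4.1 81.8] bossface [-1.8 16.7] mouth [323.4 201.9]
-10 knob [-8.  72.5] bossface [-1.8 15.3] mouth [323.4 214.9]
0 knob [-10.7  60.8] bossface [-1.8 13.5] mouth [323.4 228.7]
10 knob [-12.3  47.1] bossface [-1.8 11.6] mouth [323.4 243. ]
20 knob [-12.4  32.2] bossface [-1.8  9.6] mouth [323.4 257.7]
30 knob [-11.2  16.9] bossface [-1.8  7.5] mouth [323.4 272.9]
40 knob [-8.7  2. ] bossface [-1.8  5.5] mouth [323.3 288.4]
50 knob [ -5.1 -11.8] bossface [-1.8  3.5] mouth [323.3 304. ]
60 knob [ -0.6 -23.7] bossface [-1.8  1.7] mouth [323.3 319.8]
70 knob [  4.4 -33.5] bossface [-1.8  0.1] mouth [323.3 335.5]
80 knob [  9.7 -40.9] bossface [-1.8 -1.3] mouth [323.2 350.9]
90 knob [ 15.1 -45.8] bossface [-1.8 -2.4] mouth [323.2 365.7]
100 knob [ 20.4 -48.3] bossface [-1.8 -3.1] mouth [323.1 379.5]
110 knob [ 25.4 -48.7] bossface [-1.8 -3.5] mouth [323.1 391.7]
```

```bash
python3 shift.py '[[20.8,0,0,5,0],[21,0,0,5,0],[21,0,0,5,0],[21,0,0,5,0]]' | egrep "grip|fing|contact"; python3 shift.py '[[21.2,0,0,0,0],[21.2,0,0,0,0],[21.2,0,0,0,0]]'| egrep "grip|fing|contact"; python3 - <<'E'
from h import *
c=bot.capture("wrist");a=c["color"][190:350,120:400,::-1]
s=bot.capture("scene");b=s["color"][180:250,230:310,::-1]
A=cv2.resize(a,(560,320));B=cv2.resize(b,(560,490)[::1],interpolation=cv2.INTER_CUBIC)[:270]
B=cv2.resize(b,(320,280),interpolation=cv2.INTER_CUBIC)
out=np.zeros((600,560,3),np.uint8);out[:320]=A;out[320:,:320]=B;cv2.imwrite("pics/w4.png",out)
E
```

```text
contact_force: [-0.5, 1.6, 6.3]
grip_width: 21.1
finger_force: 10.8
contact_force: [-0.3, -0.1, 6.2]
grip_width: 21.1
finger_force: 7.9
```

View pics/w4.png

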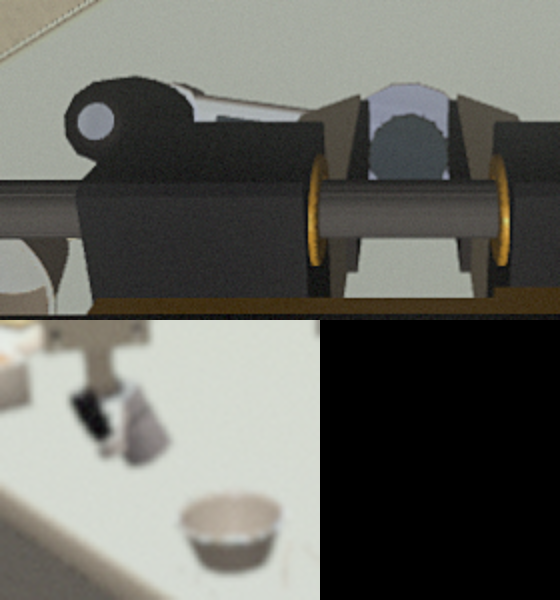

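The crank rests on its mouth edge leaning roughly 25–30° (grip end at (168,250)). I'll drag it towards −tool x with the mouth on the table to bring it upright.

```bash
python3 shift.py '[[21.2,-8,0,-1,0],[21.2,-16,0,-1.5,0],[21.2,-24,0,-1.5,0],[21.2,-32,0,-1,0],[21.2,-32,0,0,0]]' | egrep "pos|grip|fing|contact"; python3 shift.py '[[21.2,-5,0,1.5,0],[21.2,-10,0,3,0],[21.2,-10,0,3,0]]'| egrep "pos|grip|fing|contact"; python3 - <<'E'
from h import *
c=bot.capture("wrist");a=c["color"][190:350,120:400,::-1]
s=bot.capture("scene");b=s["color"][180:250,230:310,::-1]
A=cv2.resize(a,(560,320))
B=cv2.resize(b,(320,280),interpolation=cv2.INTER_CUBIC)
out=np.zeros((600,560,3),np.uint8);out[:320]=A;out[320:,:320]=B;cv2.imwrite("pics/w5.png",out)
E
```

```text
tool_pos: [485.1, 177.8, 241.8]
contact_force: [0.6, -1.6, 4.7]
grip_width: 21.5
finger_force: 7.6
tool_pos: [493.1, 173.2, 239.6]
contact_force: [-3.0, 0.0, 8.3]
grip_width: 21.5
finger_force: 9.0
```

View pics/w5.png

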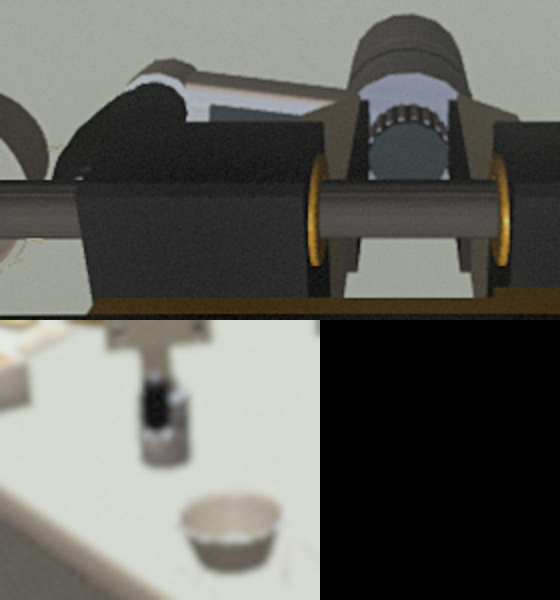

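Nearly upright now: boss face about column 324 with its far edge near row 250, barrel below, arm to the left. I release it to stand on its mouth and measure it by code.

```bash
python3 shift.py '[[23,0,0,0,0],[26,0,0,0,0],[30,0,0,0,0],[34,0,0,0,0],[34,0,0,0,0]]'; python3 - <<'E'
from h import *
c=bot.capture("wrist");cv2.imwrite("pics/w6.png",c["color"][:,:,::-1])
o=bot.get_obs();p=o["tool_pos"];w=o["tcp_rot"][2];h=np.array([np.cos(w),np.sin(w),0])
g=c["color"][:,:,:].astype(int)
for r in range(186,282,2):print(r,g[r,324],end="; ")
print()
for s in (-12,-8,-4,0):
    b=p+h*s;b[2]=0
    print(s,"facefar",px(c,b+[0,0,68]+h*11)[1],"facenear",px(c,b+[0,0,68]-h*11)[1],"knurlbase",px(c,b+[0,0,56]+h*11)[1],"topfar",px(c,b+[0,0,56]+h*20)[1],"mouthfar",px(c,b+h*20)[1])
E
```

```text
time: 7.7
tool_pos: [492.9, 173.2, 238.7]
tcp_rot: [3.142, -0.0, 2.607]
contact_force: [-0.3, -0.1, 0.5]
grip_width: 33.8
finger_force: 0.0
186 [165 167 157]; 188 [167 171 162]; 190 [165 167 160]; 192 [163 168 158]; 194 [166 170 159]; 196 [165 168 160]; 198 [65 59 60]; 200 [65 64 62]; 202 [74 69 64]; 204 [72 71 67]; 206 [72 68 66]; 208 [74 70 71]; 210 [72 68 69]; 212 [63 61 56]; 214 [77 77 75]; 216 [73 67 64]; 218 [77 69 69]; 220 [73 68 64]; 222 [67 66 60]; 224 [133 135 149]; 226 [140 147 166]; 228 [137 140 159]; 230 [140 142 160]; 232 [135 140 158]; 234 [132 139 156]; 236 [142 143 162]; 238 [137 143 160]; 240 [43 44 42]; 242 [45 43 39]; 244 [44 43 42]; 246 [41 40 42]; 248 [53 59 62]; 250 [70 75 81]; 252 [62 67 72]; 254 [67 72 78]; 256 [55 63 70]; 258 [67 74 75]; 260 [66 71 78]; 262 [65 76 79]; 264 [68 71 79]; 266 [62 69 74]; 268 [62 71 75]; 270 [60 67 68]; 272 [62 66 70]; 274 [61 70 75]; 276 [66 69 69]; 278 [68 74 80]; 280 [44 41 40]; 
-12 facefar 263.6 facenear 300.5 knurlbase 253.5 topfar 238.6 mouthfar 208.0
-8 facefar 256.6 facenear 294.0 knurlbase 247.0 topfar 231.8 mouthfar 202.7
-4 facefar 249.6 facenear 287.4 knurlbase 240.3 topfar 224.9 mouthfar 197.3
0 facefar 242.4 facenear 280.7 knurlbase 233.5 topfar 217.9 mouthfar 191.9
```

The crank stands upright: the mouth, top, knurl and face edges all agree with an axis 3.5 mm off in −tool x. I centre, lower 2.5 mm, close, and measure the arm's heading.

```bash
python3 shift.py '[[34,-3.5,0,2.5,0],[10,-3.5,0,2.5,0],[10,-3.5,0,2.5,0],[10,-3.5,0,2.5,0],[10,-3.5,0,2.5,0]]'; python3 - <<'E'
from h import *
c=bot.capture("wrist");cv2.imwrite("pics/w7.png",c["color"][:,:,::-1])
o=bot.get_obs();p=o["tool_pos"];w=o["tcp_rot"][2];h=np.array([np.cos(w),np.sin(w),0]);y=np.array([np.sin(w),-np.cos(w),0])
g=c["color"].astype(int).sum(2)
for u in range(212,300,6):
    col=g[:,u]; d=np.diff(cv2.GaussianBlur(col.astype(np.float32).reshape(-1,1),(1,5),0).ravel()); i=np.argsort(-d[205:262])[:1]+205; print(u,i,[int(x) for x in col[205:260:3]])
b=p.copy();b[2]=0
for dh in (-8,0,8,16): print(dh,[px(c,b+[0,0,56]-y*r+h*(8*1+dh*r/60)) for r in (25,60)])
E
```

```text
time: 8.38
tool_pos: [495.9, 171.3, 236.1]
tcp_rot: [-3.141, -0.0, 2.607]
contact_force: [-0.0, -0.8, -1.0]
grip_width: 20.6
finger_force: 30.0
212 [224] [493, 497, 485, 494, 186, 205, 236, 486, 542, 527, 524, 541, 548, 531, 526, 419, 97, 90, 106]
218 [225] [487, 494, 486, 490, 488, 204, 235, 439, 523, 516, 549, 516, 514, 503, 513, 450, 109, 93, 96]
224 [245] [498, 496, 494, 484, 494, 259, 228, 356, 517, 519, 412, 212, 207, 186, 540, 462, 87, 113, 99]
230 [245] [489, 489, 490, 490, 487, 418, 241, 274, 495, 515, 499, 201, 217, 193, 542, 465, 118, 95, 99]
236 [246] [488, 504, 489, 497, 489, 503, 224, 229, 491, 527, 543, 209, 197, 201, 417, 446, 84, 122, 94]
242 [247] [493, 491, 489, 489, 487, 493, 197, 240, 444, 522, 534, 208, 217, 206, 322, 445, 73, 117, 96]
248 [247] [502, 492, 494, 497, 492, 489, 263, 227, 363, 519, 526, 424, 229, 218, 187, 450, 118, 93, 96]
254 [229] [493, 483, 494, 479, 484, 502, 421, 230, 273, 509, 530, 483, 210, 203, 197, 459, 89, 128, 123]
260 [230] [498, 491, 476, 491, 489, 485, 504, 218, 226, 486, 529, 546, 204, 210, 205, 274, 102, 83, 79]
266 [231] [497, 496, 488, 491, 502, 487, 500, 192, 227, 438, 531, 524, 214, 212, 208, 162, 87, 118, 100]
272 [231] [489, 499, 489, 484, 497, 490, 496, 249, 231, 364, 510, 517, 547, 525, 259, 172, 119, 95, 102]
278 [232] [487, 490, 488, 488, 494, 492, 493, 424, 226, 267, 490, 525, 529, 455, 188, 178, 74, 116, 100]
284 [233] [482, 485, 486, 480, 494, 488, 486, 505, 215, 229, 488, 535, 552, 202, 222, 227, 211, 215, 204]
290 [234] [484, 490, 482, 479, 489, 497, 486, 498, 200, 228, 446, 542, 169, 231, 204, 220, 211, 210, 192]
296 [231] [496, 483, 514, 487, 356, 182, 165, 203, 210, 397, 431, 309, 218, 207, 199, 224, 218, 205, 211]
-8 [array([277.5, 246. ]), array([213.9, 253.8])]
0 [array([277.2, 240.4]), array([212.5, 240.3])]
8 [array([277. , 234.6]), array([211. , 226.5])]
16 [array([276.7, 228.8]), array([209.5, 212.2])]
```

```bash
python3 shift.py '[[10,0,0,-40,0],[10,0,0,-90,0],[10,0,0,-135,0],[10,-20,-13,-135,0],[10,-55,-37,-135,0]]' >/dev/null; python3 shift.py '[[10,-45,-30,0,-0.1],[10,-90,-61,0,-0.2],[10,-140,-94,0,-0.3],[10,-185,-125,0,-0.4],[10,-225,-151,0,-0.42]]'>/dev/null;python3 - <<'E'
from h import *
o=bot.get_obs();print(o["tool_pos"],o["tcp_rot"],o["grip_width"],o["joint_positions"]);go(680,-215,371,2.607+.42)
E
```

```text
[ 641.44202088 -134.99630147  370.19598948] [ 3.14084976e+00 -1.55107888e-03  3.02761933e+00] 20.671660630886723 [-3.24335893e-01  6.11392668e-01  1.17636783e+00  4.12139996e-04
  1.35550419e+00 -1.78124670e+00]
dx -47.4 dy -75.1 dz -0.8 turn 0.001 |89|
```

```bash
python3 shift.py '[[10,-15,-25,0,0],[10,-32,-50,0,0],[10,-47,-75,0,0],[10,-47,-75,0,0]]' |head -2;python3 - <<'E'
from h import *
c=bot.capture("wrist");cv2.imwrite("pics/w8.png",c["color"][:,:,::-1]);a=c["color"].astype(int)
m=(a[:,:,0]>150)&(a[:,:,1]<110)&(a[:,:,2]<110)
n,l,s,ce=cv2.connectedComponentsWithStats(m.astype(np.uint8))
print([(tuple(ce[i].round(1)),s[i,4]) for i in range(1,n) if s[i,4]>4])
print("expected dot",px(c,np.array([571.5,-221.7,60])),"nose",px(c,np.array([588,-203.5,84])))
q=px(c,np.array([588,-203.5,80])).astype(int);x0=max(0,min(440,q[0]-100));y0=max(0,min(250,q[1]-75))
print(x0,y0);crop(c,"w8c",x0,y0,200,150,4)
E
```

```text
time: 10.18
tool_pos: [679.2, -214.9, 369.3]
[((np.float64(298.7), np.float64(75.2)), np.int32(31)), ((np.float64(554.4), np.float64(169.1)), np.int32(4543))]
expected dot [301.   72.5] nose [324.7  88.7]
224 14
```

View pics/w8c.png

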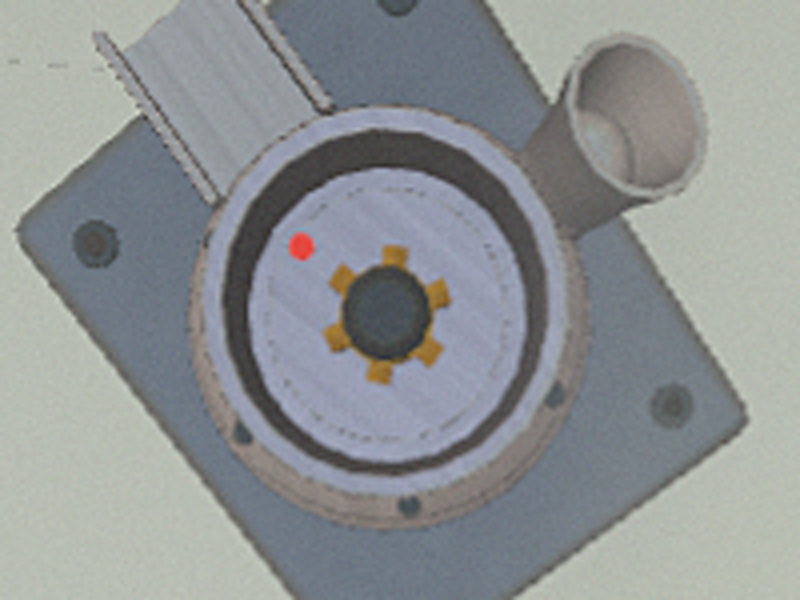

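The crop shows the red dot at (301,247), the seat disc centred at (387,313), the nose top at (386,313) and the rim centred at (385,301). The six brass teeth lie at (342,278), (395,256), (440,293), (428,350), (379,372) and (337,337).

```bash
python3 - <<'E'
from h import *
c=bot.capture("wrist")
W=lambda u,v,z:at(c,224+(u+.5)/4-.5,14+(v+.5)/4-.5,z)
s=W(387,313.5,60);d=W(301,247,60);e=d-s
print("seat",s,"nose",W(386,313,84),"rim",W(385.5,301,94),"rimL,R",W(203,301,94),W(568,301,94))
print("dot",d,np.hypot(*e[:2]),np.degrees(np.arctan2(e[1],e[0]))%360)
T=np.array([W(*q,72) for q in[(342,278),(395,256),(440,293),(428,350),(379,372),(337,337)]]);m=T.mean(0);print("teeth centre",m)
t=T-m;print(np.degrees(np.arctan2(t[:,1],t[:,0]))%60,np.hypot(t[:,0],t[:,1]))
# arm far top edge slope
o=bot.get_obs();w=o["tcp_rot"][2];p=o["tool_pos"];g=c["color"].astype(np.float32).sum(2)
for u in range(212,292,6):
    dd=np.diff(cv2.GaussianBlur(g[:,u].reshape(-1,1),(1,5),0).ravel());print(u,205+np.argmax(dd[205:240]),end=" ")
print(p,w)
h=np.array([np.cos(w),np.sin(w),0]);y=np.array([np.sin(w),-np.cos(w),0])
for a in (4,6,8,10):
    a=np.radians(a);A=-y*np.cos(a)+h*np.sin(a);N=h*np.cos(a)+y*np.sin(a)
    print([px(c,p+[0,0,-180]+A*r+N*8) for r in (25,60)])
E
```

```text
seat [ 588.5 -205.8   60. ] nose [ 589.6 -205.9   84. ] rim [ 588.  -205.7   94. ] rimL,R [ 584.1 -239.9   94. ] [ 592.  -171.4   94. ]
dot [ 573.2 -222.3   60. ] 22.50199991111898 227.16107948822645
teeth centre [ 589.35       -205.76666667   72.        ]
[45.6450634  44.84085404 44.6726161  44.3230674  45.00346784 46.3558171 ] [11.51478518 11.3447614  11.64647061 10.97270604 11.33609035 11.18601558]
212 224 218 225 224 225 230 226 236 227 242 228 248 207 254 229 260 230 266 231 272 231 278 232 284 233 290 234 [ 678.97863721 -212.71039689  369.94912146] 3.0265707593898834
[array([279.8, 238.2]), array([214.4, 234.1])]
[array([280.4, 236.8]), array([214.9, 230.5])]
[array([281.1, 235.3]), array([215.5, 226.9])]
[array([281.8, 233.9]), array([216.3, 223.3])]
```

```bash
python3 - <<'E'
from h import *
c=bot.capture("wrist");o=bot.get_obs();w=o["tcp_rot"][2];p=o["tool_pos"]
h=np.array([np.cos(w),np.sin(w),0]);g=c["color"].astype(np.float32).sum(2)[:,320:329].mean(1)
print([(r,int(g[r])) for r in range(190,290)if abs(g[r]-g[r-1])>25])
for s in (0,2,4): print(s,[px(c,p+h*(s+a)-[0,0,z])[1] for a,z in[(20,236),(20,180),(11,180),(11,168)]])
row=c["color"].astype(int).sum(2)[244];print([(u,int(row[u])) for u in range(290,360) if abs(row[u]-row[u-1])>40], [px(c,p-[0,0,168]+h*6+k*np.array([np.sin(w),-np.cos(w),0])) for k in(-11,11)])
go(588.6,-205,370,w)
E
```

```text
[(193, 406), (194, 206), (195, 233), (208, 188), (210, 245), (219, 418), (220, 524), (234, 474), (235, 326), (236, 170), (240, 212), (241, 282), (242, 242), (243, 157), (244, 215), (245, 243), (279, 184), (280, 112), (282, 153), (285, 154), (286, 194), (287, 225)]
0 [np.float64(193.5), np.float64(220.3), np.float64(236.1), np.float64(245.3)]
2 [np.float64(190.7), np.float64(216.7), np.float64(232.6), np.float64(241.6)]
4 [np.float64(187.9), np.float64(213.1), np.float64(229.1), np.float64(237.9)]
[(300, 148), (305, 403), (306, 478), (307, 341), (308, 206), (311, 108), (312, 276), (313, 434), (314, 342), (315, 183), (330, 154), (332, 261), (333, 379), (335, 242), (336, 114), (337, 180), (341, 261), (342, 431), (343, 342), (344, 134), (348, 174), (349, 254)] [array([302.7, 254.4]), array([346.2, 254.4])]
dx 90.6 dy -3.1 dz 0.4 turn 0.000 |91|
```

```bash
python3 shift.py '[[10,40,-1.5,0,0],[10,80,-3,0,0],[10,90.6,-3,0,0.015],[10,90.6,-3,20,0.015],[10,90.6,-3,40,0.015]]' ;python3 - <<'E'
from h import *
o=bot.get_obs();print(o["moment"]);go(588.6,-205,296,3.012)
E
```

```text
time: 10.95
tool_pos: [589.0, -204.8, 331.6]
tcp_rot: [-3.141, 0.002, 3.012]
contact_force: [0.7, 0.9, -4.4]
grip_width: 20.6
finger_force: 30.0
[ 0.01949929 -0.00689295 -0.01571481]
dx 0.3 dy -0.3 dz 35.6 turn 0.000 |36|
```

```bash
python3 shift.py '[[10,0,0,6,0],[10,0,0,11,0],[10,0,0,16,0],[10,0,0,20,0],[10,0,0,22,0]]' && python3 shift.py '[[10,0,0,3,0],[10,0,0,5,0],[10,0,0,7,0],[10,0,0,7,0]]'
```

```text
time: 11.58
tool_pos: [588.8, -205.6, 309.1]
tcp_rot: [3.141, 0.0, 3.012]
contact_force: [-0.2, 1.1, -3.9]
grip_width: 20.6
finger_force: 30.0
time: 12.08
tool_pos: [588.7, -205.7, 302.1]
tcp_rot: [-3.141, -0.0, 3.012]
contact_force: [-0.4, -0.7, -4.0]
grip_width: 20.5
finger_force: 30.0
```

Past the unmeshed stop height without force, so it is meshing.

```bash
python3 shift.py '[[10,0,0,2,0],[10,0,0,4,0],[10,0,0,5.5,0],[10,0,0,6.5,0],[10,0,0,7,0]]'
```

```text
time: 12.7
tool_pos: [589.1, -205.7, 296.1]
tcp_rot: [-3.141, 0.002, 3.012]
contact_force: [-0.2, -2.3, 4.7]
grip_width: 20.6
finger_force: 30.0
```

```bash
python3 shift.py '[[10,0,0,1,0],[10,0,0,1.5,0],[10,0,0,0,0],[30,0,0,0,0],[34,0,0,0,0]]' && python3 shift.py '[[34,0,0,-20,0],[34,0,0,-60,0],[34,0,0,-80,0],[46,0,0,-80,0]]' ;python3 - <<'E'
from h import *
o=bot.get_obs();w=o["tcp_rot"][2]
a=np.radians(255.6);x,y=589+70*np.cos(a),-205.5+70*np.sin(a);print(x,y);go(x,y,300)
c=bot.capture("wrist");cv2.imwrite("pics/w9.png",c["color"][:,:,::-1])
m=(c["color"].max(2)<50)
for n in("top",):
    c=bot.capture(n);print(px(c,np.array([x,y,158])))
E
```

```text
time: 13.32
tool_pos: [588.7, -205.2, 294.7]
tcp_rot: [3.141, -0.001, 3.012]
contact_force: [-0.1, 0.7, 0.2]
grip_width: 33.1
finger_force: 0.0
time: 13.82
tool_pos: [589.0, -205.4, 376.4]
tcp_rot: [-3.141, 0.003, 3.012]
contact_force: [-0.8, -0.2, -0.2]
grip_width: 39.8
finger_force: 0.0
571.5917078984601 -273.30082127900414
dx 8.5 dy -69.6 dz 76.4 turn 0.000 |104|
[447.2 193. ]
```

```bash
python3 shift.py '[[46,4,-35,0,0],[46,8.5,-69.6,0,0],[46,8.5,-69.6,30,0],[46,8.5,-69.6,60,0],[46,8.5,-69.6,75,0]]' && python3 shift.py '[[12,0,0,0,0],[12,0,0,0,0],[12,0,0,0,0],[12,0,0,0,0]]';python3 - <<'E'
from h import *
o=bot.get_obs();w=o["tcp_rot"][2];p=o["tool_pos"];c0=np.array([589,-205.5]);v=p[:2]-c0
a0=np.arctan2(v[1],v[0]);print("r",np.hypot(*v),np.degrees(a0)%360)
# full path +15deg steps toward 210+360
q=lambda a:c0+70*np.array([np.cos(a),np.sin(a)])
st=(np.radians(570)-(a0%(2*np.pi)))/20;print(np.degrees(st))
for k in range(1,21):
    b=q(a0+st*(k-1)//1 if 0 else a0+st*(5*((k-1)//5)));d=q(a0+st*k)-b
    print(k,"%.1f %.1f"%(d[0]*np.cos(w)+d[1]*np.sin(w),d[0]*np.sin(w)-d[1]*np.cos(w)))
E
```

```text
time: 14.55
tool_pos: [570.7, -273.2, 296.8]
tcp_rot: [3.139, -0.005, 3.012]
contact_force: [-0.0, 0.4, -0.1]
grip_width: 46.0
finger_force: 0.0
time: 15.05
tool_pos: [571.5, -273.7, 301.3]
tcp_rot: [-3.14, 0.002, 3.012]
contact_force: [0.4, -1.9, 1.1]
grip_width: 20.6
finger_force: 30.0
r 70.40309564552089 255.62615002807783
15.718692498596107
1 -19.1 0.3
2 -37.5 5.8
3 -53.7 16.0
4 -66.4 30.3
5 -74.9 47.5
6 -3.5 18.8
7 -1.7 37.9
8 5.1 55.8
9 16.5 71.1
10 31.7 82.8
11 17.8 7.1
12 36.8 9.2
13 55.7 6.0
14 73.0 -2.1
15 87.4 -14.7
16 10.5 -16.0
17 16.3 -34.3
18 16.9 -53.4
19 12.3 -72.0
20 2.9 -88.6
```

```bash
python3 shift.py '[[12,-19,0.3,0,0],[12,-37.5,5.8,0,0],[12,-53.7,16,0,0],[12,-66.4,30.3,0,0],[12,-74.9,47.5,0,0]]' && python3 shift.py '[[12,0,0,0,0],[12,0,0,0,0]]';python3 - <<'E'
from h import *
o=bot.get_obs();v=o["tool_pos"][:2]-[589,-205.5];print(np.hypot(*v),np.degrees(np.arctan2(v[1],v[0]))%360,o["moment"])
E
```

```text
time: 15.68
tool_pos: [652.8, -235.9, 301.4]
tcp_rot: [-3.14, 0.004, 3.011]
contact_force: [1.1, -2.5, 2.3]
grip_width: 20.8
finger_force: 30.0
time: 15.92
tool_pos: [652.6, -235.2, 301.5]
tcp_rot: [-3.142, 0.004, 3.013]
contact_force: [5.6, -1.8, 4.8]
grip_width: 20.6
finger_force: 30.0
70.19939638397662 334.9425083208381 [-0.16382266 -0.81169778 -0.03945314]
```

```bash
python3 shift.py '[[12,-3.5,18.8,0,0],[12,-1.7,37.9,0,0],[12,5.1,55.8,0,0],[12,16.5,71.1,0,0],[12,31.7,82.8,0,0]]' && python3 shift.py '[[12,17.8,7.1,0,0],[12,36.8,9.2,0,0],[12,55.7,6,0,0],[12,73,-2.1,0,0],[12,87.4,-14.7,0,0]]';python3 - <<'E'
from h import *
o=bot.get_obs();v=o["tool_pos"][:2]-[589,-205.5];print(np.hypot(*v),np.degrees(np.arctan2(v[1],v[0]))%360,o["moment"])
E
```

```text
time: 16.55
tool_pos: [630.4, -148.8, 300.4]
tcp_rot: [-3.141, -0.001, 3.013]
contact_force: [-0.1, -4.6, 2.1]
grip_width: 20.4
finger_force: 30.0
time: 17.18
tool_pos: [541.7, -152.9, 300.0]
tcp_rot: [3.142, 0.0, 3.012]
contact_force: [6.9, -5.4, -5.5]
grip_width: 20.5
finger_force: 30.0
70.72382613419451 131.97892856093546 [-0.927519   -1.28989757  0.02039143]
```

```bash
python3 shift.py '[[12,10.5,-16,0,0],[12,16.3,-34.3,0,0],[12,16.9,-53.4,0,0],[12,12.3,-72,0,0],[12,2.9,-88.6,0,0]]' && python3 shift.py '[[12,0,0,0,0],[20,0,0,0,0],[26,0,0,0,0],[36,0,0,0,0],[46,0,0,0,0]]';python3 - <<'E'
from h import *
o=bot.get_obs();v=o["tool_pos"][:2]-[589,-205.5];print(np.hypot(*v),np.degrees(np.arctan2(v[1],v[0]))%360,o["moment"])
E
```

```text
time: 17.8
tool_pos: [527.6, -242.2, 300.4]
tcp_rot: [3.141, -0.002, 3.011]
contact_force: [0.5, 2.7, 1.8]
grip_width: 20.7
finger_force: 30.0
time: 18.42
tool_pos: [528.1, -240.4, 299.8]
tcp_rot: [3.141, -0.001, 3.012]
contact_force: [0.8, -0.7, -0.6]
grip_width: 41.1
finger_force: 0.0
70.1729835272692 209.85823329833798 [ 0.04926619 -0.04194    -0.00181398]
```

```bash
python3 shift.py '[[46,0,0,-20,0],[46,0,0,-50,0],[46,0,0,-80,0],[0,0,0,-80,0]]' |head -2;python3 - <<'E'
from h import *
go(588.8,-205.5,311)
c=bot.capture("wrist");a=c["color"].astype(int)
k=np.array([528.4,-240.3,158]);print("knob top px",px(c,k),"boss",px(c,np.array([589,-205.5,128])))
t=bot.capture("top");b=t["color"].astype(int).sum(2);q=px(t,k).astype(int);print(q,b[q[1]-6:q[1]+7,q[0]-6:q[0]+7])
E
```

```text
time: 18.92
tool_pos: [528.5, -240.6, 382.4]
dx -55.2 dy 42.6 dz 71.4 turn 0.000 |100|
knob top px [325.  223.8] boss [376.3 274.5]
[433 211] [[112 114 113 114 114 108  95  63  35  31  37  41  50]
 [113 114 113 114 114 107  84  49  26  38  45  46  49]
 [114 116 114 114 111  98  69  38  31  37  44  49  52]
 [113 114 115 113 109  86  51  31  34  42  45  51  55]
 [114 113 113 113  98  69  39  35  42  46  48  53  57]
 [117 114 114 110  90  55  40  52  65  75  75  75  69]
 [117 116 114 108  89  57  55  84 109 124 135 137 115]
 [116 115 114 111  96  70  81 110 138 162 177 181 178]
 [116 116 116 113  95  82  98 128 155 179 193 207 212]
 [135 142 140 124  99  91 114 141 167 186 205 217 226]
 [165 188 189 155 111 104 129 159 178 196 210 223 231]
 [155 176 175 141 111 121 142 169 187 204 217 225 231]
 [120 125 121 104 106 133 158 177 193 210 223 229 231]]
```

```bash
python3 shift.py '[[0,-28,21,0,0],[0,-55.2,42.6,0,0],[0,-55.2,42.6,40,0],[0,-55.2,42.6,65,0],[0,-55.2,42.6,70,0]]'|egrep "pos|cont|width" && python3 shift.py '[[0,0,0,2,0],[0,0,0,4,0],[0,0,0,5,0],[0,0,0,5,0]]'|egrep "pos|cont" && python3 shift.py '[[0,0,0,1,0],[0,0,0,2,0],[0,0,0,2,0]]'|egrep "pos|cont"
```

```text
tool_pos: [587.7, -205.1, 306.7]
contact_force: [-0.0, -1.3, 0.9]
grip_width: 0.4
tool_pos: [588.5, -205.6, 306.3]
contact_force: [-0.3, -0.1, 4.1]
tool_pos: [588.5, -205.6, 306.1]
contact_force: [-3.8, 2.6, 14.6]
```

The boss top is found at z ≈ 128, so the crank is home. I back off and check the grip's place by the top camera.

```bash
python3 shift.py '[[0,0,0,-30,0],[0,0,0,-80,0],[0,0,0,-110,0],[0,30,60,-110,0],[0,60,120,-110,0]]'>/dev/null; python3 shift.py '[[0,20,50,0,0],[0,40,100,0,0],[0,40,150,0,0],[0,40,150,0,0]]';python3 - <<'E'
from h import *
t=bot.capture("top");b=t["color"].astype(int).sum(2);q=px(t,np.array([528.4,-240.3,158]))
x,y=q.astype(int);w=b[y-25:y+26,x-25:x+26];m=(w<110)
n,l,s,ce=cv2.connectedComponentsWithStats(m.astype(np.uint8))
print(q,[(ce[i]+[x-25,y-25],s[i,4],at(t,*(ce[i]+[x-25,y-25]),140)) for i in range(1,n) if s[i,4]>8])
a=t["color"].astype(int);r=(a[:,:,0]>90)&(a[:,:,1]<50);vv,uu=np.nonzero(r[140:180,310:360]);print("cup",uu.mean()+310,vv.mean()+140)
E
```

```text
time: 21.65
tool_pos: [526.9, 69.3, 413.5]
tcp_rot: [3.141, 0.001, 3.016]
contact_force: [-0.2, -0.3, 0.2]
grip_width: 0.5
finger_force: 0.0
[433.8 211.6] [(array([415.28571429, 188.10714286]), np.int32(28), array([ 586.6, -202.2,  140. ])), (array([430.72727273, 212.15151515]), np.int32(33), array([ 528. , -236.9,  140. ]))]
cup 334.39874739039664 157.07098121085596
```

```bash
python3 -c "
from plant import bot
print(bot.close_job())"
```

```text
the job is handed in; nothing more can be done
None
```

The crank is refitted and fully home on the spindle, I wound it by the grip through about 314°, and I let go with the grip over the outlet chute. The job was handed in with no verdict shown; the robot touched none of the four objects to be left alone, though only the cup was re-checked by camera at the end.

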